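Slide the sanding block home between wet-painted rails

ROBOT

A 6-joint arm with a two-finger parallel gripper is mounted at the origin on the work surface; the furniture and walls round the work are solid. World frame = base frame: x ahead of the robot, y to its left, z up, the work surface at z = 0. Lengths are in m, angles in rad, forces in N, time in s.
With the tool pointing down it reaches from about 0.275 to 0.725 m from the base axis. Payload 15.9 kg.
Tool frame: the origin (TCP) lies between the finger pads; the fingertips stand 17 mm ahead of it and the grasp point (between the pads) lies 2 mm behind it; z points along the fingers, y is the direction in which the jaws open and shut (so a half turn about z gives the same grasp; the last joint's range is limited). The gripper opens to 85 mm and grips with 20 to 120 N. Pads are 22 mm wide; open, the fingers measure 114 mm over their backs; the gripper's body (76 mm by 85 mm) begins 54 mm behind the grasp point. The pads swing forward as they close: fully open they stand 13 mm farther back than shut.
Start: joints at [1.148, 0.213, -0.034, 1.323, 0, 1.571], TCP at [0.205, 0.456, 0.248] pointing down, gripper open.
Joint ranges: [-2.98, 2.98], [-0.74, 1.72], [-1.14, 1.35], [-2.1, 2.04], [-1.57, 1.44], [-3.14, 3.14]. Speed limits (rad/s): [1.89, 1.89, 2.39, 2.57, 3.14, 3.14].

INTERFACE

Orientations are given as a rotation vector (axis times angle).
In Python, from station import bot gives the robot as it stands.
- The arm moves only by the tool send_rows, never from a script. Its argument "series" is a list of rows, each a list of 7 numbers: the closure in counts, from 0 (fully open) to 255 (shut), then the shift along the tool's x, y, z in cm, then the turn, a rotation vector about the tool's x, y, z in rad. A call has 1 to 20 rows; each row shifts and turns the pose as measured when the row begins, along the tool's axes as they then stand; what a row does not reach is not made up. A row lasts 1/10 s, in which the tool goes at most 50 mm and 8.59 degrees, less where a joint would pass 70% of its speed; a pose out of reach is approached as far as the arm can. A call is refused whole if a number of a shift passes 5 or a number of a turn 0.15, either way. A call with a gripper value outside its range is refused whole. The fingers move at their own pace and stop on an object; "force" is the grip in N (left out, the last holds). Time passes only in rows, so rows that do not move let the fingers close. It gives the time, the measured TCP pose, the force and the opening at its end, in the units of the state.
- bot.get_state(): the state, without advancing time (a new reading comes with each control period).
- bot.camera(name): name is "side" or "top" or "wrist"; returns (picture, depth): 384x512x3 uint8, red, green, blue; 384x512 float32, m along the optical axis (not along the pixel's ray), 0 where there is no reading.
- bot.camera_info(name): a dict with "intrinsics" (3x3 intrinsics, pixels), "T" (4x4, takes a point from camera to world coordinates); the wrist camera has in their place "tool_from_camera" (4x4, takes a point from camera to tool coordinates, whose origin is the TCP and whose axes are the flange's). Camera axes: x right, y down, z forward; pixel columns grow to the right and rows downward; lengths in m; the calibration is good to about 2 mm. A picture is of the moment at which its call begins: read the wrist's pose just before it. camera_info takes no time and is no camera call.
- bot.hand_in(): hands the job in, once; it reports no verdict.
Trained networks look in the newest picture that a camera, given by its name, has taken for a name from the list of things; names that differ only in an ending like _2 or _b are one class to them, and where a whole thing is asked for, a point or a joint stands for the part that bears it (a point fixed in the world has none). Each returns a list of dicts, best first, with "score" (0 to 1); they miss things now and then, are a little off and sometimes report something else, mostly with a low value. They report only what shows in the picture. A call takes as long as a camera call.
- bot.search_frame(label, camera): "box" ([left, top, right, bottom] in pixels, round what is visible of it).
- bot.tip_of(label, camera): "xy" ([column, row] in pixels: a listed point, or the origin of a listed thing).
The state is a dict: "time": time; "joint_pos": joint angles; "dq": joint speeds; "tau": joint torques, N m; "tool_pos": TCP position; "tcp_rot": TCP orientation; "force": force on the tool from outside, world axes, zero at the start; "moment": the same for the moment, N m; "gripper_width": opening from 0.0 (shut) to 1.0 (fully open).
Only numpy, scipy, OpenCV 4.12 (cv2) and the standard library are available. Lean on these libraries where they do the work, as an engineer would, in place of code of your own. Each camera call takes 0.05 s, during which the arm holds its last target.

TASK

Push the sanding block down the lane between the two red rails of its holder until it sits up against the wooden stop at the far end, then move the hand clear. The rails have just been painted and are still wet, so neither the block nor the robot may touch them. Only push the block gently along the board with the fingers, never grip or lift it, and leave the other things on the table where they are.

Things in the scene. Friction and masses are not known exactly. Their poses are not given: they have to be found in the camera images.
- sanding_block: the block to be pushed: a pale softwood block wrapped underneath with brown abrasive paper, 52 mm wide (its own x), 96 mm long (its own y), 28 mm high, about 0.08 kg, loose. Origin: centre of its underside; z up. It starts flat on the open half of the holder's board, long side roughly along the lane but up to 0.25 rad askew and up to 20 mm off the middle line.
- holder: fixed grey-painted board, 116 mm (its x) by 310 mm (its y), 10 mm thick, lying on the table; its place and heading change between starts. Origin: centre of its underside. Its +y axis is the pushing direction down the lane, its middle line is x = 0. The half with y < 0 is open board, where the block starts. The two red rails stand on the half from y = 0 to y = 0.140; the stop is beyond them. When the block is home its origin is at holder x about 0, y = 0.092 (z = 0.010).
- rails: the two wet red rails, fixed on the holder, same origin and axes as the holder. Each is 10 mm wide, 140 mm long (holder y from 0 to 0.140) and 16 mm high on the board (tops 26 mm above the table, so 12 mm lower than the top of the block). Their inner faces are at holder x = +0.038 and -0.038: the lane is 76 mm wide, leaving 12 mm on either side of a centred block.
- lane_mouth (a point): point on the board's top face, in the middle of the lane's open end, between the near ends of the rails (holder x = 0, y = 0, z = 0.010)
- stop_face (a point): point on the board's top face in the middle of the lane, at the foot of the cork-faced wooden stop's near face (holder x = 0, y = 0.140, z = 0.010). The stop is fixed, 112 mm wide, 26 mm high on the board, and rigid; it may be touched.
- wax_tin: bystander: round brown wax tin, 61 mm across, 26 mm high; origin: centre of its underside
- masking_tape: bystander: roll of pale masking tape lying flat, 96 mm across, 25 mm high; origin: centre of its underside
- offcut: bystander: wood offcut 34 x 72 x 22 mm; origin: centre of its underside
- eraser: bystander: blue and white eraser 19 x 42 x 13 mm; origin: centre of its underside
- red_pencil: bystander: red pencil, 124 mm long, 8 mm thick; origin: centre of its underside

How it is judged:
By the outcome, as a careful person would: the job done as asked, in the order asked, and still so for the second after the job is handed in, with the robot touching nothing.
It also fails if it takes over 64 s, if anything falls off the work surface, if the arm or the gripper's body presses on something with over 40 N, if the wrist force passes 120 N, or if a joint passes its speed limit or range.

## Working session

There is one attempt and no reset: what is moved stays moved. The work goes in short steps, Python scripts to look and compute and a tool call to move; the robot and the scene stay as the last step left them, time stands still between calls to the robot, and variables do not carry over. Pictures are saved under pics/ and viewed, and the job is handed in when it is done.

Besides the shell and the picture viewer there is one more tool, called after ">>>" by a JSON object that holds its "name" and its "arguments". send_rows: Moves the arm, as the interface text tells. Its arguments: {"type":"object","properties":{"series":{"type":"array","items":{"type":"array","items":{"type":"number"}}},"force":{"type":"number"}},"required":["series"]}

```bash
mkdir -p pics; ls; python3 - <<'E'
from station import bot
import cv2,numpy as np
s=bot.get_state();print(s)
for n in("top","side"):
    im,d=bot.camera(n);cv2.imwrite(f"pics/{n}0.png",im[:,:,::-1]);np.savez(f"{n}0.npz",im=im,d=d)
    print(n,bot.camera_info(n))
    for l in("sanding_block","holder","lane_mouth","stop_face"):
        print(l,bot.search_frame(l,n)[:2] if l in("sanding_block","holder") else "",bot.tip_of(l,n)[:2])
E
```

```text
pics
{'time': 0.0, 'joint_pos': array([ 1.14800478e+00,  2.13352356e-01, -3.50688411e-02,  1.32349629e+00,
        6.97933285e-06,  1.57082544e+00]), 'dq': array([-0.00053215,  0.0005069 ,  0.00011293, -0.00158245,  0.00087874,
       -0.00078068]), 'tau': array([-2.61304718e-03, -6.86171079e+01,  4.87119770e+01,  1.74184662e-02,
       -8.71000066e-05, -4.74965560e-06]), 'tool_pos': array([0.20501844, 0.45567758, 0.24781418]), 'tcp_rot': array([-6.59177892e-01, -3.07141093e+00,  1.71948837e-03]), 'force': array([ 0.02339774, -0.18777351, -0.07759561]), 'moment': array([-0.04837134, -0.02363   ,  0.03495584]), 'gripper_width': 0.9982130458306757}
top {'intrinsics': array([[355.30111899,   0.        , 252.02137596],
       [  0.        , 355.30111899, 193.55678349],
       [  0.        ,   0.        ,   1.        ]]), 'T': array([[ 0.01840085, -0.9850524 ,  0.17126932,  0.28201715],
       [-0.99981093, -0.01920546, -0.00304206,  0.04111448],
       [ 0.0062859 , -0.17118097, -0.98521955,  0.91901855],
       [ 0.        ,  0.        ,  0.        ,  1.        ]])}
sanding_block [{'box
[... 503 characters left out ...]
,   1.        ]]), 'T': array([[ 0.95981208, -0.13453136,  0.24629674,  0.17607769],
       [-0.27972703, -0.52946722,  0.80088529, -0.84070549],
       [ 0.02266186, -0.83759523, -0.54582109,  0.6468554 ],
       [ 0.        ,  0.        ,  0.        ,  1.        ]])}
sanding_block [{'box': [245.9, 164.8, 258.4, 188.9], 'score': 0.69}] [{'xy': [254.3, 177.6], 'score': 0.96}, {'xy': [241.9, 168.1], 'score': 0.56}]
holder [{'box': [226.2, 139.3, 264.6, 195.4], 'score': 0.84}] [{'xy': [246.4, 166.7], 'score': 0.59}]
lane_mouth  [{'xy': [244.0, 165.4], 'score': 0.74}, {'xy': [246.1, 167.1], 'score': 0.51}]
stop_face  [{'xy': [244.5, 146.3], 'score': 0.76}, {'xy': [247.9, 167.2], 'score': 0.64}]
```

```bash
python3 - <<'E'
import cv2
a=cv2.imread("pics/top0.png");cv2.imwrite("pics/top0c.png",cv2.resize(a[130:240,100:275],None,fx=4.5,fy=4.5,interpolation=cv2.INTER_CUBIC))
E
```

```text
(no output)
```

View pics/top0.png

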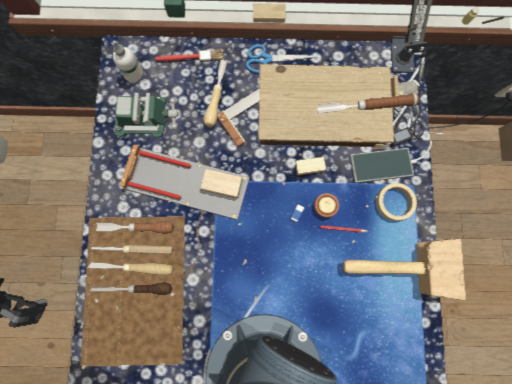

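View pics/side0.png

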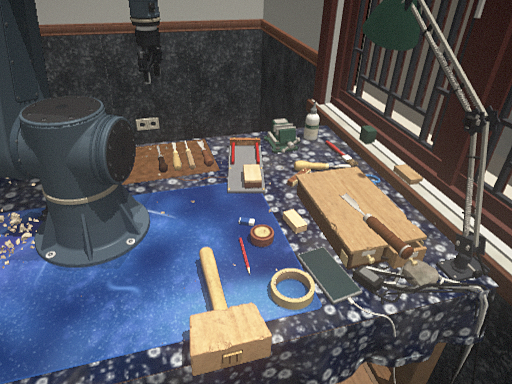

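```bash
ls pics
```

```text
side0.png
top0.png
top0c.png
```

View pics/top0c.png

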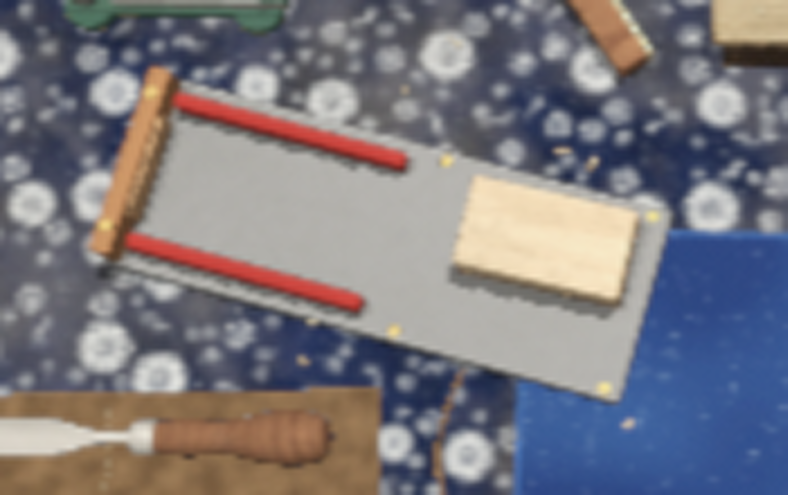

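The top view shows the holder at upper left: stop at about (130,168), rails running right to about (185,190), and the block at about (220,183), off to the window side. Next I'll measure the poses by plane back-projection.

```bash
cat > h.py <<'E'
import numpy as np,cv2
from scipy.spatial.transform import Rotation as R
def plane(uv,z,K,T):
    uv=np.atleast_2d(uv).astype(float)
    r=np.c_[(uv[:,0]-K[0,2])/K[0,0],(uv[:,1]-K[1,2])/K[1,1],np.ones(len(uv))]@T[:3,:3].T
    return T[:3,3]+r*((z-T[2,3])/r[:,2])[:,None]
def proj(P,K,T):
    P=np.atleast_2d(P);c=(P-T[:3,3])@T[:3,:3];return c[:,:2]/c[:,2:]*[K[0,0],K[1,1]]+[K[0,2],K[1,2]]
def deproj(d,K,T):
    v,u=np.indices(d.shape);c=np.stack([(u-K[0,2])/K[0,0]*d,(v-K[1,2])/K[1,1]*d,d],-1)
    return c@T[:3,:3].T+T[:3,3]
def rect(mask,z,K,T):
    n,l,st,_=cv2.connectedComponentsWithStats(mask.astype(np.uint8))
    out=[]
    for i in range(1,n):
        if st[i,4]<40: continue
        c=max(cv2.findContours((l==i).astype(np.uint8),cv2.RETR_EXTERNAL,cv2.CHAIN_APPROX_NONE)[0],key=len)[:,0]
        p=plane(c,z,K,T)[:,:2]
        (cx,cy),(w,h),a=cv2.minAreaRect((p*1000).astype(np.float32))
        if h>w: w,h,a=h,w,a+90
        out.append((st[i,4],np.round([cx,cy,w,h],1),round(a,1)))
    return out
E
python3 - <<'E'
from station import bot
from h import *
f=np.load("top0.npz");im=f["im"];d=f["d"];i=bot.camera_info("top");K,T=i["intrinsics"],i["T"]
P=deproj(d,K,T)
hsv=cv2.cvtColor(im,cv2.COLOR_RGB2HSV);H,S,V=[hsv[...,k].astype(int) for k in range(3)]
roi=np.zeros(d.shape,bool);roi[140:225,115:255]=1
print("depth z board",P[195,190],"block",P[182,220],"table",P[225,200])
red=roi&((H<8)|(H>172))&(S>140)
print("red",rect(red,.026,K,T))
blk=roi&(H>8)&(H<30)&(S>40)&(V>140)
print("blk",rect(blk,.038,K,T))
blkd=roi&(P[...,2]>.028)&(P[...,2]<.05);print("blkdepth",rect(blkd,.038,K,T))
g=roi&(S<25)&(V>110)
print("grey",rect(cv2.morphologyEx(g.astype(np.uint8),cv2.MORPH_OPEN,np.ones((3,3))),.010,K,T))
E
```

```text
depth z board [0.43308228 0.19894845 0.01016367] block [0.46342126 0.1199999  0.03722196] table [0.35668465 0.17104368 0.00055195]
red [(np.int32(180), array([524.5, 269.8, 139.5,   9. ]), 75.8), (np.int32(180), array([441.6, 290.5, 139. ,   9.2]), 75.3)]
blk [(np.int32(253), array([502. , 352.4, 111.4,  18.1]), 165.3), (np.int32(796), array([462. , 117.1,  97.5,  53.5]), 78.3), (np.int32(91), array([361.4, 344.5,  54.9,  17.4]), 91.1), (np.int32(85), array([364.7, 239.3,  62.5,  19.9]), 91.1), (np.int32(84), array([360.1, 284.7,  89. ,  12.4]), 91.1)]
blkdepth [(np.int32(271), array([502. , 350.7, 112.1,  18. ]), 166.2), (np.int32(786), array([462. , 116.3,  96.6,  53.2]), 78.3)]
grey [(np.int32(4095), array([479.3, 219.8, 335.6, 205.2]), 90.5), (np.int32(109), array([569.9, 103.3,  40.1,  27.6]), 91.2), (np.int32(84), array([553.6, 293.5,  24.7,  24.2]), 1.2), (np.int32(81), array([550.5, 376.7,  26.7,  22. ]), 91.2), (np.int32(72), array([486.6, 386.4,  29.5,  18.3]), 1.1), (np.int32(43), array([494.9,  67.6,  30.1,  13.1]), 45.5)]
```

```bash
cat >> h.py <<'E'
HO=np.array([.4656,.2124]);HA=np.deg2rad(75.7)
def hold(p): 
    p=np.atleast_2d(p)[:,:2]-HO;c,s=np.cos(HA),np.sin(HA)
    return np.c_[p@[s,-c],p@[c,s]]
def world(x,y):
    c,s=np.cos(HA),np.sin(HA);return HO+x*np.array([s,-c])+y*np.array([c,s])
def status(bot):
    s=bot.get_state();Rm=R.from_rotvec(s["tcp_rot"]).as_matrix()
    az=np.degrees(np.arctan2(Rm[1,0],Rm[0,0]))
    print("t",round(s["time"],2),"tcp",np.round(s["tool_pos"],4),"holder mm",np.round(hold(s["tool_pos"])*1000,1),"xaz rel holder y",round((az-np.degrees(HA)+180)%360-180,2),"tilt z",np.round(Rm[:,2],4),"F",np.round(s["force"],1),"q",np.round(s["joint_pos"],2),"w",round(s["gripper_width"],3))
    return s,Rm
def goto(bot,x,y,z,rel):
    """target in holder m, height z; tool x azimuth = holder +y azimuth + rel deg"""
    s,Rm=status(bot);w=world(x,y);d=np.array([w[0],w[1],z])-s["tool_pos"]
    a=HA+np.deg2rad(rel);X=np.array([np.cos(a),np.sin(a),0]);Z=np.array([0,0,-1.]);Rt=np.c_[X,np.cross(Z,X),Z]
    print("shift cm (tool)",np.round(d@Rm*100,2),"turn",np.round(R.from_matrix(Rm.T@Rt).as_rotvec(),3))
E
python3 - <<'E'
from station import bot
from h import *
goto(bot,.09,-.093,.20,90)
goto(bot,.09,-.093,.20,-90)
print(bot.camera_info("wrist"))
E
```

```text
t 0.7 tcp [0.2052 0.456  0.2483] holder mm [[-312.5  171.7]] xaz rel holder y 80.07 tilt z [ 0.  0. -1.] F [-0.5 -0.2 -0. ] q [ 1.15  0.21 -0.03  1.32 -0.    1.57] w 1.0
shift cm (tool) [-44.21 -19.13   4.83] turn [ 0.     0.    -0.173]
t 0.7 tcp [0.2052 0.456  0.2483] holder mm [[-312.5  171.7]] xaz rel holder y 80.07 tilt z [ 0.  0. -1.] F [-0.5 -0.2 -0. ] q [ 1.15  0.21 -0.03  1.32 -0.    1.57] w 1.0
shift cm (tool) [-44.21 -19.13   4.83] turn [ 0.    -0.     2.968]
{'intrinsics': array([[344.59157362,   0.        , 253.81239994],
       [  0.        , 344.59157362, 194.44034634],
       [  0.        ,   0.        ,   1.        ]]), 'tool_from_camera': array([[ 7.20260698e-04, -9.50128493e-01, -3.11857864e-01,
         8.08410421e-02],
       [ 9.99999706e-01,  6.02438737e-04,  4.74146381e-04,
         2.27275945e-04],
       [-2.62624729e-04, -3.11858114e-01,  9.50128648e-01,
        -1.25472311e-01],
       [ 0.00000000e+00,  0.00000000e+00,  0.00000000e+00,
         1.00000000e+00]])}
```

```bash
python3 - <<'E'
from station import bot
from h import *
goto(bot,.03,-.02,.25,90)
E
```

```text
t 0.7 tcp [0.2052 0.456  0.2483] holder mm [[-312.5  171.7]] xaz rel holder y 80.07 tilt z [ 0.  0. -1.] F [-0.5 -0.2 -0. ] q [ 1.15  0.21 -0.03  1.32 -0.    1.57] w 1.0
shift cm (tool) [-37.04 -12.98  -0.17] turn [ 0.     0.    -0.173]
```

>>> {"name": "send_rows", "arguments": {"series": [[110, -3.1, -1.1, 0, 0, 0, 0], [110, -3.1, -1.1, 0, 0, 0, 0], [110, -3.1, -1.1, 0, 0, 0, 0], [110, -3.1, -1.1, 0, 0, 0, 0], [110, -3.1, -1.1, 0, 0, 0, 0], [110, -3.1, -1.1, 0, 0, 0, 0], [110, -3.1, -1.1, 0, 0, 0, 0], [110, -3.1, -1.1, 0, 0, 0, 0], [110, -3.1, -1.1, 0, 0, 0, 0], [110, -3.1, -1.1, 0, 0, 0, 0], [110, -3.1, -1.1, 0, 0, 0, -0.08], [110, 0, 0, 0, 0, 0, -0.09], [110, 0, 0, 0, 0, 0, 0]]}}

```text
time: 2.0
tool_pos: [0.4767, 0.1957, 0.2481]
tcp_rot: [0.385, 3.117, 0.002]
force: [0.4, 0.6, -0.1]
gripper_width: 0.568
```

```bash
cat > look.py <<'E'
import sys
from station import bot
from h import *
def wristT(s,info):
    T=np.eye(4);T[:3,:3]=R.from_rotvec(s["tcp_rot"]).as_matrix();T[:3,3]=s["tool_pos"];return T@info["tool_from_camera"]
name=sys.argv[1]
s,_=status(bot);im,d=bot.camera("wrist");i=bot.camera_info("wrist");T=wristT(s,i);K=i["intrinsics"]
np.savez(f"{name}.npz",im=im,d=d,T=T,K=K);cv2.imwrite(f"pics/{name}.png",im[:,:,::-1])
hsv=cv2.cvtColor(im,cv2.COLOR_RGB2HSV);H,S,V=[hsv[...,k].astype(int) for k in range(3)]
P=deproj(d,K,T)
red=((H<8)|(H>172))&(S>140)&(P[...,2]<.04)
print("red",rect(red,.026,K,T))
b=(P[...,2]>.030)&(P[...,2]<.046)&(d>0)
b=cv2.morphologyEx(b.astype(np.uint8),cv2.MORPH_OPEN,np.ones((5,5)))
print("blk",[r for r in rect(b,.038,K,T) if r[0]>800])
E
python3 look.py w1
```

```text
t 2.0 tcp [0.4767 0.1957 0.2481] holder mm [[ 14.9 -13.4]] xaz rel holder y 90.23 tilt z [ 0.0011  0.0011 -1.    ] F [ 0.4  0.6 -0.1] q [0.39 0.24 0.   1.33 0.   0.63] w 0.568
red [(np.int32(1434), array([440.8, 289.5, 139.2,   9.5]), 76.0), (np.int32(1330), array([522.3, 268.9, 138.8,  11. ]), 75.9), (np.int32(141), array([792.8, 287.6,  25.7,  13.2]), 75.9)]
blk [(np.int32(1709), array([500.6, 351.5, 109.4,  16.6]), 165.8), (np.int32(4826), array([461. , 118.2,  95.4,  52.8]), 78.3), (np.int32(1426), array([605.6, 330.4, 121.7,  29.6]), 90.0), (np.int32(868), array([574.9, -53.8, 155.3,  14.7]), 87.3)]
```

View pics/w1.png

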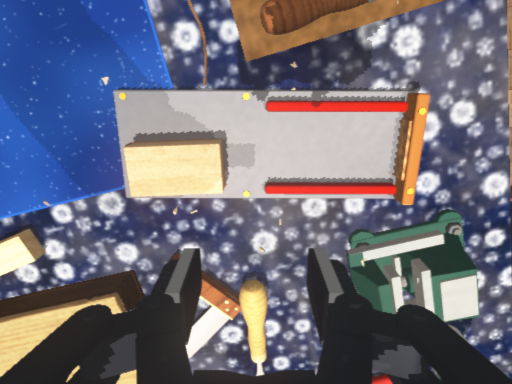

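The wrist picture shows the rails from about (265,105) to (408,105) and (265,188) to (398,188), the block at (174,168), and the fingertips at (188,255) and (322,255). I'll update the holder frame and get the fingertip geometry from depth.

```bash
sed -i 's/^HO=.*/HO=np.array([.4646,.2113]);HA=np.deg2rad(75.95)/' h.py; python3 - <<'E'
from station import bot
from h import *
f=np.load("w1.npz");i=bot.camera_info("wrist");P=deproj(f["d"],f["K"],i["tool_from_camera"])
m=(f["d"]>0)&(P[...,2]<.05)&(P[...,2]>-.06)
for sg in(-1,1):
    q=P[m&(np.sign(P[...,1])==sg)]
    print(sg,"maxz",np.percentile(q[:,2],[90,99,99.9,100]).round(4))
    t=q[q[:,2]>q[:,2].max()-.006];print(t.min(0).round(4),t.max(0).round(4),len(t))
    t=q[q[:,2]>-.02];print("low",t.min(0).round(4),t.max(0).round(4))
goto(bot,.085,-.088,.15,90)
E
```

```text
-1 maxz [-0.0119  0.0085  0.0134  0.015 ]
[-0.01   -0.0305  0.0091] [ 0.0122 -0.0238  0.015 ] 113
low [-0.0109 -0.0379 -0.0199] [ 0.0127 -0.0236  0.015 ]
1 maxz [-0.012   0.0085  0.0136  0.0148]
[-0.0103  0.0243  0.0089] [0.012  0.031  0.0148] 119
low [-0.0107  0.0242 -0.02  ] [0.0125 0.0385 0.0148]
t 2.05 tcp [0.4767 0.1958 0.2481] holder mm [[ 15.5 -12.1]] xaz rel holder y 89.82 tilt z [ 1.3e-03  9.0e-04 -1.0e+00] F [ 0.4 -0.8 -1. ] q [0.39 0.24 0.   1.33 0.   0.64] w 0.569
shift cm (tool) [-6.97 -7.58  9.81] turn [ 0.001  0.001 -0.003]
```

>>> {"name": "send_rows", "arguments": {"series": [[110, -2, -2.5, 1, 0, 0, 0], [110, -2, -2.5, 2, 0, 0, 0], [110, -1.5, -2.4, 2, 0, 0, 0], [110, 0, 0, 2, 0, 0, 0], [110, 0, 0, 2, 0, 0, 0], [110, 0, 0, 0, 0, 0, 0]]}}

```text
time: 2.65
tool_pos: [0.5118, 0.1111, 0.1561]
tcp_rot: [0.407, 3.112, 0.004]
force: [-0.6, 0.1, 0.9]
gripper_width: 0.57
```

```bash
python3 - <<'E'
from station import bot
from h import *
goto(bot,.071,-.090,.037,90)
E
```

```text
t 2.65 tcp [0.5118 0.1111 0.1561] holder mm [[ 70.1 -85.7]] xaz rel holder y 89.16 tilt z [ 0.0038  0.0022 -1.    ] F [-0.6  0.1  0.9] q [ 0.21  0.29 -0.17  1.11  0.    0.47] w 0.57
shift cm (tool) [-0.06 -0.46 11.91] turn [ 0.003  0.003 -0.015]
```

>>> {"name": "send_rows", "arguments": {"series": [[110, -0.1, -0.4, 2.5, 0.003, 0.003, -0.015], [110, 0, 0, 2.5, 0, 0, 0], [110, 0, 0, 2.5, 0, 0, 0], [110, 0, 0, 2, 0, 0, 0], [110, 0, 0, 0.8, 0, 0, 0], [110, 0, 0, 0, 0, 0, 0]]}}

```text
time: 3.25
tool_pos: [0.5138, 0.1114, 0.0563]
tcp_rot: [0.39, 3.111, 0.004]
force: [0.2, 1.1, 0.0]
gripper_width: 0.57
```

```bash
python3 - <<'E'
from station import bot
from h import *
goto(bot,.071,-.090,.037,90)
E
python3 look.py w2
```

```text
t 3.25 tcp [0.5138 0.1114 0.0563] holder mm [[ 72. -85.]] xaz rel holder y 89.77 tilt z [ 0.0067  0.0018 -1.    ] F [0.2 1.1 0. ] q [ 0.21  0.38 -0.32  0.87  0.    0.46] w 0.57
shift cm (tool) [ 0.11 -0.51  1.93] turn [ 0.003  0.006 -0.004]
t 3.25 tcp [0.5138 0.1114 0.0563] holder mm [[ 72. -85.]] xaz rel holder y 89.77 tilt z [ 0.0067  0.0018 -1.    ] F [0.2 1.1 0. ] q [ 0.21  0.38 -0.32  0.87  0.    0.46] w 0.57
red [(np.int32(821), array([430.3, 227. ,  26.3,   4.3]), 75.8), (np.int32(2200), array([509.1, 217.2,  45.8,  12. ]), 75.7)]
blk [(np.int32(27132), array([461.5, 117.6,  94.4,  51.8]), 78.2)]
```

View pics/w2.png

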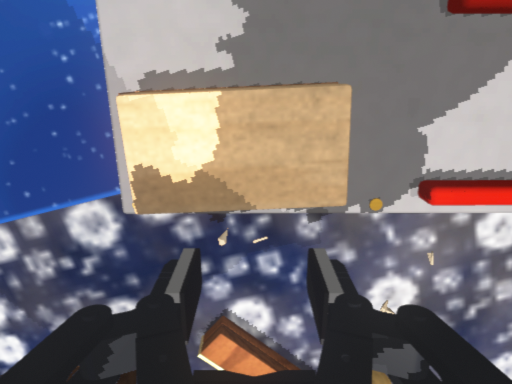

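The block is at about (240,150) in the picture, still untouched. Both fingers (190,280 and 320,280) are clear of its long side. I'll lower and start the side push.

>>> {"name": "send_rows", "arguments": {"series": [[110, 0, -0.6, 1.0, 0, 0.005, 0], [110, 0, -0.1, 0.9, 0, 0, 0], [110, 0, 0, 0.1, 0, 0, 0], [110, 0.5, 0, 0, 0, 0, 0], [110, 0.5, 0, 0, 0, 0, 0]]}}

```text
time: 3.8
tool_pos: [0.5044, 0.1071, 0.0382]
tcp_rot: [0.391, 3.111, 0.008]
force: [-0.2, -0.1, -0.1]
gripper_width: 0.568
```

```bash
python3 - <<'E'
from station import bot
from h import *
goto(bot,.038,-.091,.037,90)
E
```

```text
t 3.8 tcp [0.5044 0.1071 0.0382] holder mm [[ 63.9 -91.4]] xaz rel holder y 89.71 tilt z [ 0.0064  0.0042 -1.    ] F [-0.2 -0.1 -0.1] q [ 0.21  0.38 -0.37  0.82  0.    0.46] w 0.568
shift cm (tool) [2.59 0.03 0.11] turn [ 0.006  0.005 -0.005]
```

>>> {"name": "send_rows", "arguments": {"series": [[110, 0.3, 0, 0.1, 0, 0, 0], [110, 0.3, 0, 0, 0, 0, 0], [110, 0.3, 0, 0, 0, 0, 0], [110, 0.3, 0, 0, 0, 0, 0], [110, 0.3, 0, 0, 0, 0, 0], [110, 0.3, 0, 0, 0, 0, 0], [110, 0.3, 0, 0, 0, 0, 0]]}}

```text
time: 4.5
tool_pos: [0.4822, 0.1131, 0.0379]
tcp_rot: [0.39, 3.11, 0.008]
force: [0.4, -0.4, -0.6]
gripper_width: 0.568
```

```bash
python3 - <<'E'
from station import bot
from h import *
goto(bot,.038,-.091,.037,90)
E
python3 look.py w3
```

```text
t 4.5 tcp [0.4822 0.1131 0.0379] holder mm [[ 40.9 -91. ]] xaz rel holder y 89.74 tilt z [ 0.0077  0.0043 -1.    ] F [ 0.4 -0.4 -0.6] q [ 0.23  0.34 -0.43  0.79  0.    0.48] w 0.568
shift cm (tool) [ 0.29 -0.01  0.08] turn [ 0.006  0.006 -0.005]
t 4.5 tcp [0.4822 0.1131 0.0379] holder mm [[ 40.9 -91. ]] xaz rel holder y 89.74 tilt z [ 0.0077  0.0043 -1.    ] F [ 0.4 -0.4 -0.6] q [ 0.23  0.34 -0.43  0.79  0.    0.48] w 0.568
red [(np.int32(982), array([424.2, 221.5,  15.7,   9.3]), 75.7), (np.int32(2059), array([505.7, 211.2,  35.3,  15.4]), 76.8)]
blk [(np.int32(33536), array([455.5, 120.2,  94.4,  74.7]), 75.7)]
```

View pics/w3.png

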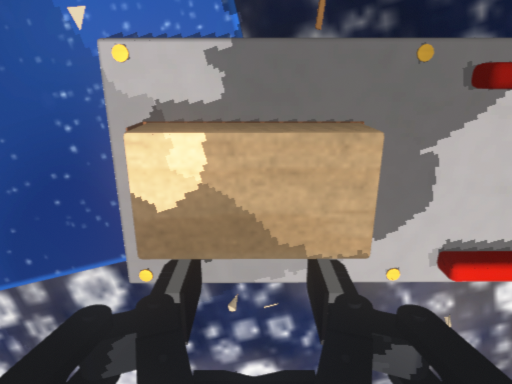

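The block now lies parallel to the board, with its top spanning rows 132 to 258 and the fingers on its long side. I'll compute its exact x.

```bash
cat > edges.py <<'E'
import sys
from h import *
f=np.load(sys.argv[1]+".npz");K,T=f["K"],f["T"]
for a in sys.argv[2:]:
    u,v,z=map(float,a.split(","));print(a,(hold(plane([u,v],z,K,T))*1000).round(1))
E
python3 edges.py w3 250,132,.038 250,257,.038 128,132,.038 140,257,.038 382,132,.038 371,257,.038 473,75,.026 440,264,.026 120,53,.01 146,275,.01 426,53,.01 393,274,.01 
```

```text
250,132,.038 [[-22.6 -91.7]]
250,257,.038 [[ 28. -92.]]
128,132,.038 [[ -22.8 -135.5]]
140,257,.038 [[  27.6 -136.7]]
382,132,.038 [[-22.4 -44. ]]
371,257,.038 [[ 28.3 -42.7]]
473,75,.026 [[-41.8  -7.6]]
440,264,.026 [[38.8 -6.5]]
120,53,.01 [[ -51.  -144.9]]
146,275,.01 [[  53.2 -145. ]]
426,53,.01 [[-50.6 -19. ]]
393,274,.01 [[ 53.6 -19.6]]
```

>>> {"name": "send_rows", "arguments": {"series": [[110, 0.2, 0, 0, 0, 0, 0], [110, 0, 0, 0, 0, 0, 0], [110, -0.5, 0, 0, 0, 0, 0], [110, -1.5, 0, 0, 0, 0, 0], [110, -1, 0, -3, 0, 0, 0], [110, 0, 0, -4, 0, 0, 0], [110, 0, 0, -4, 0, 0, 0], [110, 0, 0, -4, 0, 0, 0], [110, 0, 0, 0, 0, 0, 0]]}}

```text
time: 5.45
tool_pos: [0.5095, 0.1044, 0.1927]
tcp_rot: [0.391, 3.113, 0.007]
force: [0.6, 0.3, -0.2]
gripper_width: 0.568
```

```bash
python3 look.py w4; python3 - <<'E'
from station import bot
from h import *
goto(bot,0,-.19,.18,0)
E
```

```text
t 5.45 tcp [0.5095 0.1044 0.1927] holder mm [[ 69.6 -92.8]] xaz rel holder y 89.73 tilt z [ 0.0044  0.0037 -1.    ] F [ 0.6  0.3 -0.2] q [ 0.2   0.27 -0.11  1.19  0.    0.45] w 0.568
red [(np.int32(1991), array([437.9, 273.4, 113.5,   9.3]), 75.7), (np.int32(1862), array([521.3, 262.8, 132.5,  10.3]), 75.7)]
blk [(np.int32(8261), array([442.8, 123.3,  94.7,  51.2]), 75.7), (np.int32(1237), array([574.9, -83.3, 161.5,   8.7]), 90.0)]
t 5.5 tcp [0.5088 0.1042 0.1903] holder mm [[ 68.9 -93.1]] xaz rel holder y 89.73 tilt z [ 0.0019  0.0032 -1.    ] F [ 0.3 -0.4 -0.5] q [ 0.2   0.27 -0.11  1.19  0.    0.45] w 0.573
shift cm (tool) [ 6.84 -9.72  0.99] turn [ 0.004 -0.002  1.566]
```

View pics/w4.png

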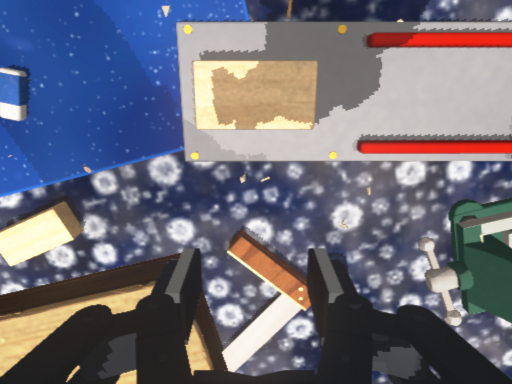

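```bash
python3 - <<'E'
from h import *
print((hold(np.array([[.4428,.1233],[.4379,.2734],[.5213,.2628]]))*1000).round(1))
E
python3 edges.py w4 188,29,.01 195,156,.01 342,29,.01 333,156,.01
```

```text
[[  0.2 -90.7]
 [-41.   53.8]
 [ 42.5  63.7]]
188,29,.01 [[ -51.2 -144.4]]
195,156,.01 [[  53.5 -144.7]]
342,29,.01 [[-50.7 -19.3]]
333,156,.01 [[ 54.2 -19.4]]
```

>>> {"name": "send_rows", "arguments": {"series": [[195, 0, 0, 0, 0, 0, 0.145], [195, 0, 0, 0, 0, 0, 0.145], [195, 0, 0, 0, 0, 0, 0.145], [195, 0, 0, 0, 0, 0, 0.145], [195, 0, 0, 0, 0, 0, 0.145], [195, 0, 0, 0, 0, 0, 0.145], [195, 0, 0, 0, 0, 0, 0.145], [195, 0, 0, 0, 0, 0, 0.145], [195, 0, 0, 0, 0, 0, 0.145], [195, 0, 0, 0, 0, 0, 0.145], [195, 0, 0, 0, 0, 0, 0.1], [195, 0, 0, 0, 0, 0, 0]]}}

```text
time: 6.7
tool_pos: [0.5058, 0.1019, 0.1765]
tcp_rot: [-2.506, -1.879, 0.021]
force: [0.6, -0.0, -0.8]
gripper_width: 0.236
```

```bash
sed -i 's/^HO=.*/HO=np.array([.4654,.2111]);HA=np.deg2rad(75.9)/' h.py; python3 - <<'E'
from station import bot
from h import *
goto(bot,0,-.175,.10,0)
E
```

```text
t 6.7 tcp [0.5058 0.1019 0.1765] holder mm [[ 65.8 -96. ]] xaz rel holder y -2.16 tilt z [-1.630e-02 -5.000e-04 -9.999e-01] F [ 0.6 -0.  -0.8] q [ 0.2   0.28 -0.13  1.18  0.    2.05] w 0.236
shift cm (tool) [-8.1  -6.15  7.79] turn [-0.016  0.005 -0.038]
```

>>> {"name": "send_rows", "arguments": {"series": [[195, -2.0, -1.5, 0.5, -0.016, 0.005, -0.038], [195, -2.0, -1.5, 1, 0, 0, 0], [195, -2.0, -1.5, 1, 0, 0, 0], [195, -2.0, -1.5, 1, 0, 0, 0], [195, 0, 0, 1.5, 0, 0, 0], [195, 0, 0, 0, 0, 0, 0]]}}

```text
time: 7.3
tool_pos: [0.4233, 0.0367, 0.1207]
tcp_rot: [-2.453, -1.959, 0.006]
force: [0.6, 0.6, 0.1]
gripper_width: 0.236
```

```bash
python3 look.py w5; python3 - <<'E'
from station import bot
from h import *
goto(bot,0,-.175,.040,0)
f=np.load("w5.npz");i=bot.camera_info("wrist");P=deproj(f["d"],f["K"],i["tool_from_camera"])
m=(f["d"]>0)&(P[...,2]<.03)&(P[...,2]>-.02)&(abs(P[...,0])<.016)
q=P[m];print(q.min(0),q.max(0))
E
```

```text
t 7.3 tcp [0.4233 0.0367 0.1207] holder mm [[   1.6 -179.4]] xaz rel holder y 1.34 tilt z [-4.7e-03 -6.0e-04 -1.0e+00] F [0.6 0.6 0.1] q [ 0.09  0.13 -0.46  0.98 -0.    1.88] w 0.236
red []
blk [(np.int32(13447), array([440.7, 116.9,  80.9,  51.8]), 75.7), (np.int32(2977), array([574.9, -59.7, 166.6,  14.1]), 88.5)]
t 7.35 tcp [0.4237 0.0368 0.1216] holder mm [[   2.  -179.2]] xaz rel holder y 1.33 tilt z [-4.e-03 -6.e-04 -1.e+00] F [ 0.4  0.3 -0.3] q [ 0.09  0.13 -0.46  0.98 -0.    1.88] w 0.234
shift cm (tool) [ 0.43 -0.16  8.16] turn [-0.004  0.002  0.023]
[-0.01139157 -0.02435943 -0.01999844] [0.01244856 0.02303779 0.0173497 ]
```

View pics/w5.png

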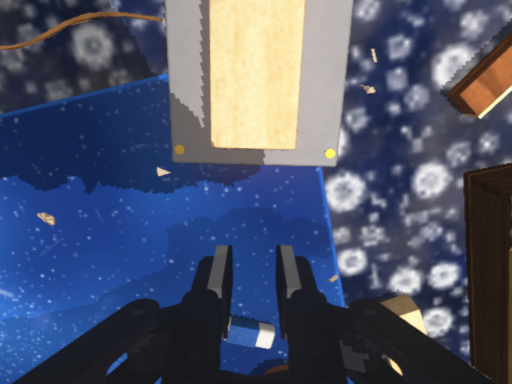

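The block's near end is at row 148 (columns 211 to 297). The eraser shows between the fingers at (250,332), so I'll check its distance before lowering.

```bash
python3 - <<'E'
from station import bot
from h import *
i=bot.camera_info("top");print((hold(plane([[297,212],[325,206],[312,166],[304,212]],.013,i["intrinsics"],i["T"]))*1000).round(0))
E
python3 edges.py w5 250,318,.013 250,345,.013 228,332,.013 211,148,.038 297,148,.038 252,5,.038 180,150,.01 330,154,.01 209,5,.038 304,5,.038 405,295,.022
```

```text
[[   1. -298.]
 [  35. -364.]
 [ 129. -307.]
 [   6. -315.]]
250,318,.013 [[-1.000e-01 -2.808e+02]]
250,345,.013 [[   0.4 -307.7]]
228,332,.013 [[ -17.9 -295.1]]
211,148,.038 [[ -26.4 -138.2]]
297,148,.038 [[  25.9 -136.9]]
252,5,.038 [[ -3.2 -60. ]]
180,150,.01 [[ -51.5 -145.5]]
330,154,.01 [[  52.6 -145.7]]
209,5,.038 [[-26.3 -60.5]]
304,5,.038 [[ 24.8 -59.4]]
405,295,.022 [[ 116.6 -249.7]]
```

>>> {"name": "send_rows", "arguments": {"series": [[195, 0.4, -0.2, 2, -0.004, 0.002, 0.023], [195, 0, 0, 2, 0, 0, 0], [195, 0, 0, 2, 0, 0, 0], [195, 0, 0, 1.5, 0, 0, 0], [195, 0, 0, 0.4, 0, 0, 0], [195, 0, 0, 0, 0, 0, 0]]}}

```text
time: 7.95
tool_pos: [0.4271, 0.0429, 0.0432]
tcp_rot: [2.465, 1.944, 0.007]
force: [0.1, 0.3, 0.8]
gripper_width: 0.232
```

```bash
python3 - <<'E'
from station import bot
from h import *
goto(bot,0,-.15,.040,0)
E
```

```text
t 7.95 tcp [0.4271 0.0429 0.0432] holder mm [[   3.8 -172.5]] xaz rel holder y 0.6 tilt z [ 0.0046  0.001  -1.    ] F [0.1 0.3 0.8] q [ 0.1   0.22 -0.58  0.76  0.    1.91] w 0.232
shift cm (tool) [ 2.25 -0.36  0.32] turn [ 0.004 -0.002  0.011]
```

>>> {"name": "send_rows", "arguments": {"series": [[195, 0.3, -0.3, 0.3, 0.004, -0.002, 0.011], [195, 0.4, -0.1, 0, 0, 0, 0], [195, 0.4, 0, 0, 0, 0, 0], [195, 0.4, 0, 0, 0, 0, 0]]}}

```text
time: 8.35
tool_pos: [0.4285, 0.0598, 0.0423]
tcp_rot: [2.477, 1.93, 0.004]
force: [-0.3, -0.6, -0.3]
gripper_width: 0.239
```

```bash
python3 - <<'E'
from station import bot
from h import *
goto(bot,0,-.1,.040,0)
E
```

```text
t 8.35 tcp [0.4285 0.0598 0.0423] holder mm [[   1.1 -155.7]] xaz rel holder y -0.03 tilt z [ 2.9e-03  3.0e-04 -1.0e+00] F [-0.3 -0.6 -0.3] q [ 0.14  0.23 -0.57  0.77 -0.    1.96] w 0.239
shift cm (tool) [ 5.57 -0.11  0.23] turn [ 0.003 -0.001 -0.001]
```

>>> {"name": "send_rows", "arguments": {"series": [[195, 0.4, -0.1, 0.2, 0, 0, 0], [195, 0.4, -0.05, 0, 0, 0, 0], [195, 0.4, 0, 0, 0, 0, 0], [195, 0.4, 0, 0, 0, 0, 0], [195, 0.4, 0, 0, 0, 0, 0], [195, 0.4, 0, 0, 0, 0, 0], [195, 0.4, 0, 0, 0, 0, 0], [195, 0.4, 0, 0, 0, 0, 0], [195, 0, 0, 0, 0, 0, 0]]}}

```text
time: 9.25
tool_pos: [0.436, 0.0947, 0.0406]
tcp_rot: [2.475, 1.931, 0.005]
force: [0.5, -0.3, -0.0]
gripper_width: 0.233
```

```bash
python3 look.py w6;python3 - <<'E'
from station import bot
from h import *
goto(bot,0,-.05,.040,0)
E
```

```text
t 9.25 tcp [0.436  0.0947 0.0406] holder mm [[  -0.2 -120.1]] xaz rel holder y 0.02 tilt z [ 3.9e-03  2.0e-04 -1.0e+00] F [ 0.5 -0.3 -0. ] q [ 0.21  0.25 -0.54  0.77 -0.    2.03] w 0.233
red []
blk [(np.int32(36470), array([448.1, 147.7, 103.5,  51.6]), 76.0)]
t 9.3 tcp [0.4358 0.0945 0.0406] holder mm [[  -0.3 -120.3]] xaz rel holder y 0.02 tilt z [ 3.6e-03  1.0e-04 -1.0e+00] F [0.3 0.1 0. ] q [ 0.21  0.25 -0.54  0.77 -0.    2.03] w 0.238
shift cm (tool) [7.03 0.03 0.07] turn [ 0.003 -0.001  0.   ]
```

View pics/w6.png

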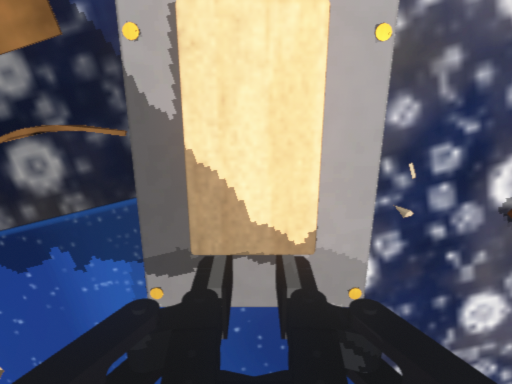

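The block is straight against both fingers (rows up to 254, columns 190 to 316), with screws either side for a centring check.

```bash
python3 edges.py w6 131,31,.01 384,32,.01 156,294,.01 355,294,.01 177,31,.038 328,31,.038 190,253,.038 316,253,.038
```

```text
131,31,.01 [[-51.4 -19.8]]
384,32,.01 [[ 53.1 -20. ]]
156,294,.01 [[ -52.1 -145.9]]
355,294,.01 [[  52.8 -146. ]]
177,31,.038 [[-26.8 -23.3]]
328,31,.038 [[ 24.4 -23.3]]
190,253,.038 [[ -27.1 -107.1]]
316,253,.038 [[  25.1 -107.1]]
```

>>> {"name": "send_rows", "arguments": {"series": [[195, 0.4, 0, 0, 0, 0, 0], [195, 0.4, 0, 0, 0, 0, 0], [195, 0.4, 0, 0, 0, 0, 0], [195, 0.4, 0, 0, 0, 0, 0], [195, 0.4, 0, 0, 0, 0, 0], [195, 0.4, 0, 0, 0, 0, 0], [195, 0.4, 0, 0, 0, 0, 0], [195, 0.4, 0, 0, 0, 0, 0], [195, 0.4, 0, 0, 0, 0, 0], [195, 0.4, 0, 0, 0, 0, 0], [195, 0.4, 0, 0, 0, 0, 0], [195, 0.4, 0, 0, 0, 0, 0], [195, 0.4, 0, 0, 0, 0, 0], [195, 0.4, 0, 0, 0, 0, 0], [195, 0.4, 0, 0, 0, 0, 0], [195, 0, 0, 0, 0, 0, 0]]}}

```text
time: 10.9
tool_pos: [0.4517, 0.1579, 0.0406]
tcp_rot: [2.475, 1.931, 0.004]
force: [-0.2, -0.3, 0.1]
gripper_width: 0.236
```

```bash
python3 look.py w7;python3 - <<'E'
from station import bot
from h import *
goto(bot,0,.03,.040,0)
E
```

```text
t 10.9 tcp [0.4517 0.1579 0.0406] holder mm [[ -0.3 -54.9]] xaz rel holder y 0.01 tilt z [ 3.5e-03  1.0e-04 -1.0e+00] F [-0.2 -0.3  0.1] q [ 0.34  0.31 -0.46  0.79 -0.    2.15] w 0.236
red [(np.int32(4349), array([432.8, 247.3,  52.6,  11.8]), 75.9), (np.int32(4431), array([512.2, 227.5,  52.7,  11.9]), 75.8)]
blk [(np.int32(36460), array([463.9, 210.9, 103.6,  51.6]), 75.9)]
t 10.95 tcp [0.4516 0.1577 0.0406] holder mm [[ -0.4 -55.2]] xaz rel holder y 0.01 tilt z [ 3.4e-03 -1.0e-04 -1.0e+00] F [-0.   0.3 -0. ] q [ 0.34  0.31 -0.46  0.79 -0.    2.15] w 0.23
shift cm (tool) [8.52 0.04 0.06] turn [ 0.003 -0.001  0.   ]
```

View pics/w7.png

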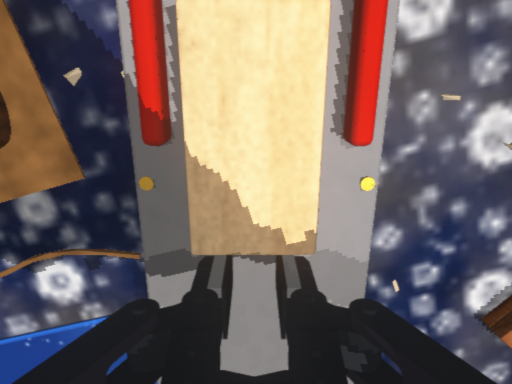

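>>> {"name": "send_rows", "arguments": {"series": [[195, 0.4, 0, 0, 0, 0, 0], [195, 0.4, 0, 0, 0, 0, 0], [195, 0.4, 0, 0, 0, 0, 0], [195, 0.4, 0, 0, 0, 0, 0], [195, 0.4, 0, 0, 0, 0, 0], [195, 0.4, 0, 0, 0, 0, 0], [195, 0.4, 0, 0, 0, 0, 0], [195, 0.4, 0, 0, 0, 0, 0], [195, 0.4, 0, 0, 0, 0, 0], [195, 0.4, 0, 0, 0, 0, 0], [195, 0.4, 0, 0, 0, 0, 0], [195, 0.4, 0, 0, 0, 0, 0], [195, 0.4, 0, 0, 0, 0, 0], [195, 0.4, 0, 0, 0, 0, 0], [195, 0.4, 0, 0, 0, 0, 0], [195, 0.4, 0, 0, 0, 0, 0], [195, 0.4, 0, 0, 0, 0, 0], [195, 0, 0, 0, 0, 0, 0]]}}

```text
time: 12.75
tool_pos: [0.4696, 0.2295, 0.0405]
tcp_rot: [2.476, 1.93, 0.004]
force: [-0.1, -0.0, -0.0]
gripper_width: 0.237
```

```bash
python3 look.py w8;python3 - <<'E'
from station import bot
from h import *
goto(bot,0,.032,.040,0)
E
```

```text
t 12.75 tcp [0.4696 0.2295 0.0405] holder mm [[-0.4 18.8]] xaz rel holder y -0.01 tilt z [ 3.3e-03 -2.0e-04 -1.0e+00] F [-0.1 -0.  -0. ] q [ 0.46  0.39 -0.34  0.83 -0.    2.27] w 0.237
red [(np.int32(8327), array([442.1, 283.7, 125. ,  11.7]), 75.9), (np.int32(8505), array([521.5, 263.8, 125.1,  12. ]), 75.8)]
blk [(np.int32(36470), array([482. , 282.4, 103.5,  51.6]), 75.9)]
t 12.8 tcp [0.4695 0.2292 0.0405] holder mm [[-0.5 18.6]] xaz rel holder y -0.01 tilt z [ 3.2e-03 -3.0e-04 -1.0e+00] F [-1.   0.  -0.6] q [ 0.46  0.39 -0.34  0.83 -0.    2.27] w 0.231
shift cm (tool) [1.34 0.05 0.05] turn [ 0.003 -0.    -0.   ]
```

View pics/w8.png

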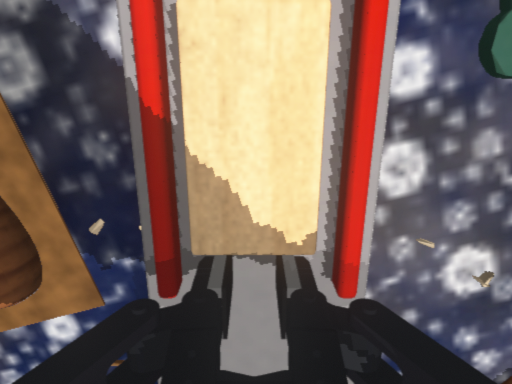

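Gaps look even on both sides and the block is about 13 mm from home. Before continuing, I'll check how high the knuckles sit above the rails.

```bash
python3 - <<'E'
from station import bot
from h import *
f=np.load("w8.npz");i=bot.camera_info("wrist");Q=deproj(f["d"],f["K"],i["tool_from_camera"])
m=(f["d"]>0)&(abs(Q[...,1])>.033)&(abs(Q[...,1])<.055)&(f["d"]<.125)
q=Q[m];print(len(q),"lowest tool z",q[:,2].max(),"-> world",.0405-q[:,2].max())
E
```

```text
12461 lowest tool z 0.015242670684988302 -> world 0.0252573293150117
```

>>> {"name": "send_rows", "arguments": {"series": [[195, 0.3, 0, 0, 0, 0, 0], [195, 0.3, 0, 0, 0, 0, 0], [195, 0.2, 0, 0, 0, 0, 0], [195, 0, 0, 0, 0, 0, 0]]}}

```text
time: 13.2
tool_pos: [0.4715, 0.2374, 0.0405]
tcp_rot: [2.476, 1.93, 0.003]
force: [0.4, 0.5, -0.6]
gripper_width: 0.231
```

```bash
python3 look.py w9;python3 - <<'E'
from station import bot
from h import *
goto(bot,0,.032,.040,0)
im,d=bot.camera("top");cv2.imwrite("pics/top1.png",cv2.resize(im[130:240,100:275,::-1],None,fx=4.5,fy=4.5,interpolation=cv2.INTER_CUBIC))
E
```

```text
t 13.2 tcp [0.4715 0.2374 0.0405] holder mm [[-0.5 27. ]] xaz rel holder y -0.03 tilt z [ 3.e-03 -4.e-04 -1.e+00] F [ 0.4  0.5 -0.6] q [ 0.47  0.4  -0.33  0.84 -0.    2.28] w 0.231
red [(np.int32(8593), array([443.4, 289. , 130.5,  11.8]), 75.7), (np.int32(8757), array([522.7, 269. , 130.7,  12. ]), 75.8)]
blk [(np.int32(36513), array([484. , 290.3, 103.4,  51.6]), 75.9)]
t 13.25 tcp [0.4715 0.2373 0.0405] holder mm [[-0.5 26.9]] xaz rel holder y -0.03 tilt z [ 3.e-03 -4.e-04 -1.e+00] F [-0.1 -0.5  0.3] q [ 0.47  0.4  -0.33  0.84 -0.    2.28] w 0.233
shift cm (tool) [0.51 0.05 0.05] turn [ 0.003 -0.    -0.001]
```

View pics/top1.png

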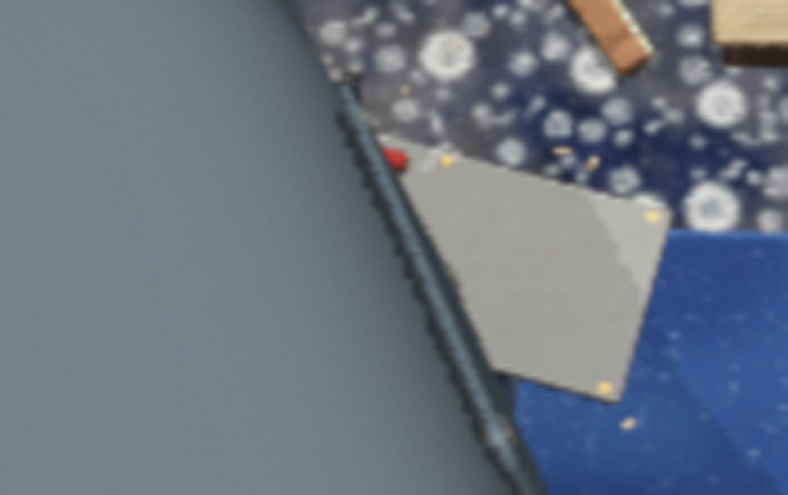

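The top view is blocked by the arm, so it doesn't help here. The lowest point in that knuckle check was probably the rail itself (0.0253), so I'll redo it on w5, where no rail is in view.

```bash
python3 - <<'E'
from station import bot
from h import *
i=bot.camera_info("wrist")
f=np.load("w5.npz");Q=deproj(f["d"],f["K"],i["tool_from_camera"])
for lo in(.025,.033,.038,.043):
    q=Q[(f["d"]>0)&(abs(Q[...,1])>lo)&(abs(Q[...,1])<.06)&(Q[...,2]<.06)]
    print(lo,len(q),"lowest tool z",q[:,2].max().round(4),"-> world at z .0405:",(.0405-q[:,2].max()).round(4))
E
```

```text
0.025 15927 lowest tool z -0.0225 -> world at z .0405: 0.063
0.033 12490 lowest tool z -0.0272 -> world at z .0405: 0.0677
0.038 9049 lowest tool z -0.0272 -> world at z .0405: 0.0677
0.043 5008 lowest tool z -0.0323 -> world at z .0405: 0.0728
```

View pics/w9.png

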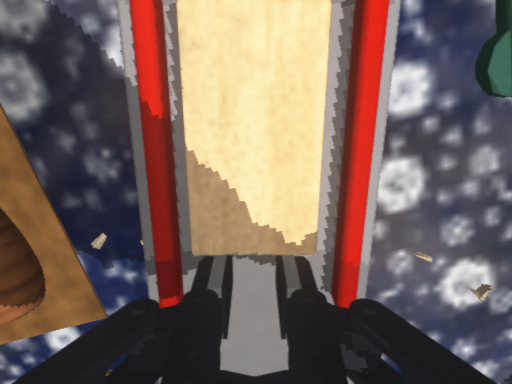

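The knuckles clear the rail tops by about 40 mm. I'll creep the last few millimetres and watch the force.

>>> {"name": "send_rows", "arguments": {"series": [[195, 0.15, 0, 0, 0, 0, 0], [195, 0.15, 0, 0, 0, 0, 0], [195, 0, 0, 0, 0, 0, 0]]}}

```text
time: 13.6
tool_pos: [0.4721, 0.2402, 0.0405]
tcp_rot: [2.476, 1.93, 0.003]
force: [0.9, 0.1, -0.3]
gripper_width: 0.238
```

>>> {"name": "send_rows", "arguments": {"series": [[195, 0.1, 0, 0, 0, 0, 0]]}}

```text
time: 13.7
tool_pos: [0.4724, 0.2411, 0.0405]
tcp_rot: [2.476, 1.93, 0.003]
force: [0.7, 0.1, -0.5]
gripper_width: 0.236
```

>>> {"name": "send_rows", "arguments": {"series": [[195, 0.1, 0, 0, 0, 0, 0]]}}

```text
time: 13.8
tool_pos: [0.4726, 0.2421, 0.0405]
tcp_rot: [2.476, 1.93, 0.003]
force: [0.1, -0.2, 0.6]
gripper_width: 0.233
```

>>> {"name": "send_rows", "arguments": {"series": [[195, 0.1, 0, 0, 0, 0, 0]]}}

```text
time: 13.9
tool_pos: [0.4729, 0.2431, 0.0404]
tcp_rot: [2.476, 1.929, 0.003]
force: [-2.2, -8.4, 1.9]
gripper_width: 0.235
```

>>> {"name": "send_rows", "arguments": {"series": [[195, 0.1, 0, 0, 0, 0, 0]]}}

```text
time: 14.0
tool_pos: [0.4728, 0.2431, 0.0404]
tcp_rot: [2.476, 1.928, 0.0]
force: [-2.3, -13.4, 8.8]
gripper_width: 0.236
```

The force rose along the lane to about 14 N with no further advance, so the block is against the stop. Backing off along the lane and lifting.

>>> {"name": "send_rows", "arguments": {"series": [[195, -0.2, 0, 0, 0, 0, 0], [195, -0.5, 0, 0, 0, 0, 0], [195, -1, 0, 0, 0, 0, 0], [195, -1.5, 0, 0, 0, 0, 0], [195, -2, 0, -0.5, 0, 0, 0], [195, -2, 0, -2, 0, 0, 0], [195, -2, 0, -3, 0, 0, 0], [195, -2, 0, -4, 0, 0, 0], [195, -3, 0, -4, 0, 0, 0], [195, -3, 0, -3, 0, 0, 0], [195, 0, 0, 0, 0, 0, 0]]}}

```text
time: 15.1
tool_pos: [0.4239, 0.0644, 0.2095]
tcp_rot: [2.476, 1.927, -0.005]
force: [1.7, 0.6, -0.1]
gripper_width: 0.235
```

```bash
python3 look.py w10; python3 - <<'E'
from station import bot
from h import *
im,d=bot.camera("side");cv2.imwrite("pics/side1.png",im[:,:,::-1])
print((hold(np.array([[.484,.290]]))*1000).round(1))
E
```

```text
t 15.1 tcp [0.4239 0.0644 0.2095] holder mm [[  -4.5 -152.4]] xaz rel holder y -0.1 tilt z [ 0.     -0.0048 -1.    ] F [ 1.7  0.6 -0.1] q [ 0.15  0.08 -0.29  1.2  -0.    1.97] w 0.235
red [(np.int32(189), array([ 361.3, -143.9,   46.3,    6.7]), 85.8)]
blk []
[[-1.2 81.1]]
```

View pics/w10.png

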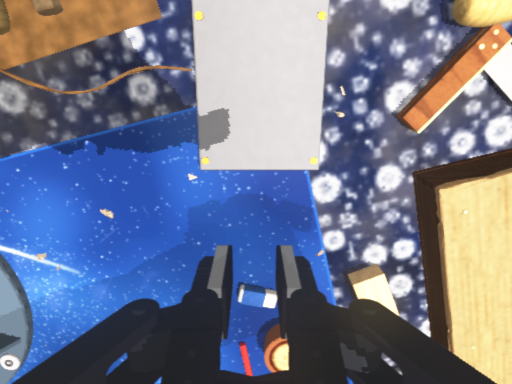

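The hand is clear and the lane's open half is empty. I'll move up and forward for a view of the block and stop.

>>> {"name": "send_rows", "arguments": {"series": [[195, 3, 0, -1, 0, 0, 0], [195, 3, 0, -1, 0, 0, 0], [195, 3, 0, -1, 0, 0, 0], [195, 2, 0, 0, 0, 0, 0], [195, 0, 0, 0, 0, 0, 0]]}}

```text
time: 15.7
tool_pos: [0.4483, 0.1775, 0.2292]
tcp_rot: [-2.476, -1.929, 0.022]
force: [-0.4, -1.0, 0.0]
gripper_width: 0.23
```

```bash
python3 look.py w11; python3 - <<'E'
from station import bot
from h import *
im,d=bot.camera("top");cv2.imwrite("pics/top2.png",im[:,:,::-1])
E
```

```text
t 15.7 tcp [0.4483 0.1775 0.2292] holder mm [[ -8.4 -36.8]] xaz rel holder y -0.07 tilt z [-0.0129 -0.0067 -0.9999] F [-0.4 -1.   0. ] q [ 0.38  0.19 -0.11  1.28 -0.    2.2 ] w 0.23
red [(np.int32(1374), array([438. , 274. , 105.3,   9.9]), 75.8), (np.int32(1426), array([519.8, 253.4, 104.9,  10.2]), 75.8)]
blk [(np.int32(4749), array([482. , 284.3,  59.3,  51.8]), 75.9), (np.int32(965), array([625.6,  20.1, 104.9,  12.5]), 0.1)]
```

View pics/w11.png

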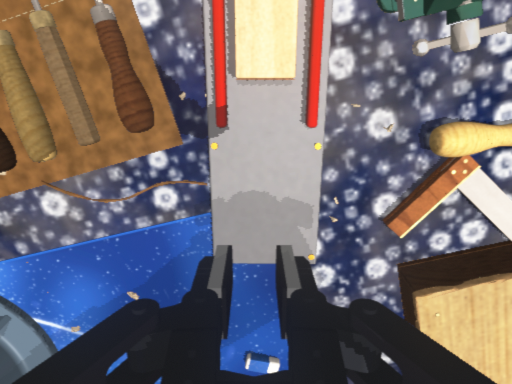

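View pics/side1.png

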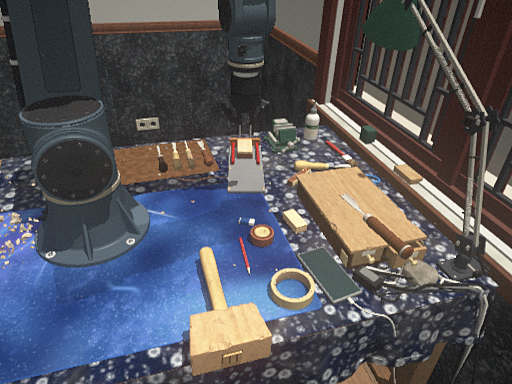

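The block sits between the rails at columns 235 to 297, and the rails are at 216 and 317. The stop is just out of view, so I'll go a bit farther.

>>> {"name": "send_rows", "arguments": {"series": [[195, 3, 0, -1, 0, 0, 0], [195, 3, 0, -1, 0, 0, 0], [195, 3, 0, 0, 0, 0, 0], [195, 3, 0, 0, 0, 0, 0], [195, 0, 0, 0, 0, 0, 0], [195, 0, 0, 0, 0, 0, 0]]}}

```text
time: 16.4
tool_pos: [0.4766, 0.2906, 0.2442]
tcp_rot: [-2.481, -1.922, 0.035]
force: [0.4, -0.9, 0.8]
gripper_width: 0.235
```

```bash
python3 look.py w12
```

```text
t 16.4 tcp [0.4766 0.2906 0.2442] holder mm [[-8.5 79.8]] xaz rel holder y -0.37 tilt z [-0.0193 -0.0115 -0.9997] F [ 0.4 -0.9  0.8] q [0.55 0.36 0.15 1.38 0.   2.37] w 0.235
red [(np.int32(1272), array([524.3, 270.2, 137.6,  10. ]), 75.8), (np.int32(1229), array([442.2, 290.4, 137.3,   9.9]), 75.7)]
blk [(np.int32(6967), array([489.8, 307.9, 109.8, 109.6]), 165.6)]
```

View pics/w12.png

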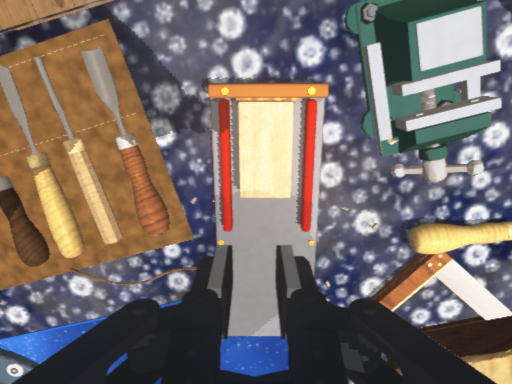

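```bash
python3 edges.py w12 266,198,.038 240,198,.038 293,198,.038 239,103,.038 293,103,.038 266,98,.036 227,231,.026 306,231,.026; python3 - <<'E'
import cv2
a=cv2.imread("pics/w12.png");cv2.imwrite("pics/w12c.png",cv2.resize(a[75:245,195:345],None,fx=3.5,fy=3.5,interpolation=cv2.INTER_CUBIC))
E
```

```text
266,198,.038 [[-0.3 44.1]]
240,198,.038 [[-26.8  44.1]]
293,198,.038 [[27.1 44.1]]
239,103,.038 [[-25.9 138. ]]
293,103,.038 [[ 24.2 137.7]]
266,98,.036 [[ -0.8 142.2]]
227,231,.026 [[-42.5   1.5]]
306,231,.026 [[43.7  1.6]]
```

View pics/w12c.png

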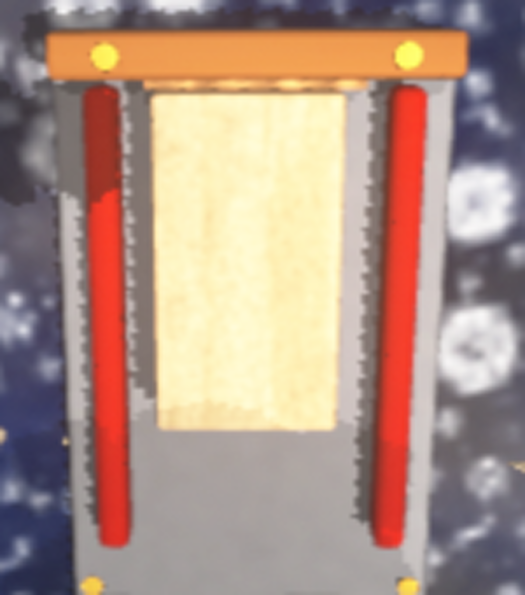

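The block's end edge sits flush against the cork strip of the stop (crop row about 93). The grey gaps to both rails are even, at about 11 to 12 mm each. Handing in.

```bash
python3 - <<'E'
from station import bot
print(bot.hand_in())
E
```

```text
the job is handed in; nothing more can be done
None
```

The sanding block is home against the stop, straight and centred in the lane, and the job was handed in at about 16.5 s. I centred and straightened it with a two-finger push on its long side. Then I pushed it down the lane from behind with the fingers nearly shut, backed straight out and lifted clear.

**Contact with the stop:** the force rose to about 14 N and the block stopped advancing. The last close view shows its far edge flush with the cork strip, with no visible gap. Its near edge measured at holder y = 44 mm, which is where it should be.

**Centring:** the block was within about 1–2 mm of the middle line and aligned with the rails to within about 0.2°. That leaves roughly 11–12 mm of clear board to each rail.

**Rails:** I saw no contact between the rails and the block or robot. The finger knuckles passed about 40 mm above the rail tops.

**Other things on the table:** I made no contact with them, and they looked unmoved in the side view.

**Checks that failed or disagreed:**
- **Knuckle height:** my first check picked up the rail itself, so I repeated it on a picture with no rail in view. I had already sent the next 8 mm of pushing before that result came back.
- **Top camera:** the arm blocked its view near the end, and I did not view its later picture. The final check rests on the wrist camera, plus one side view taken before the last moves.
- **Calibration:** the rail ends measured 1.5 mm off their nominal place, within the stated 2 mm, so a gap of about 1 mm at the stop can't be ruled out from the numbers alone.

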